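Index a gearcase on its turntable and lift it with a lever jack

ROBOT

A 6-joint arm with a two-finger parallel gripper is mounted at the origin on the work surface. World frame = base frame: x ahead of the robot, y to its left, z up, the work surface at z = 0. Lengths are in m, angles in rad, forces in N, time in s.
With the tool pointing down it reaches from about 0.375 to 0.975 m from the base axis. Payload 3.8 kg.
Tool frame: the origin (TCP) lies midway between the tips of the shut fingers; the grasp point (between the pads) lies 19 mm behind it; x points along the fingers, y is the direction in which the jaws open and shut, and the axes are right-handed (so a half turn about x gives the same grasp; the last joint's range is limited). The gripper opens to 85 mm and grips with 20 to 120 N. Pads are 22 mm wide; open, the fingers measure 114 mm over their backs; the gripper's body (76 mm by 85 mm) begins 54 mm behind the grasp point. The pads swing forward as they close: fully open they stand 13 mm farther back than shut.
Start: joints at [-1.162, 0.264, 1.604, -0, 1.274, -0.037], TCP at [0.291, -0.609, 0.231] pointing down, gripper open.
Joint ranges: [-2.63, 2.63], [-0.94, 2.18], [0.31, 2.57], [-1.31, 4.45], [0, 2.66], [-2.55, 2.55]. Speed limits (rad/s): [2.57, 2.57, 3.14, 3.14, 3.14, 3.14].

INTERFACE

Orientations are given as a rotation vector (axis times angle).
In Python, from workcell import read_state, read_camera, get_calibration, finish_job gives the robot as it stands. The module is installed in compiled form; this text tells all that it offers.
- The arm moves only by the shell command python3 -m creep 'ROWS' [FORCE]. ROWS is JSON, a list of rows, each a list of 3 entries, a list of its own where there are three numbers: the closure in counts, from 0 (fully open) to 255 (shut), then the shift along the world's x, y, z in mm, then the turn about the world's z in rad. In form: [[hand, [tx, ty, tz], spin], ...]. A call has exactly 8 rows; each row shifts and turns the commanded pose from where the row before left it; what a row does not reach is not made up. A row lasts 1/12 s, in which the tool goes at most 41.7 mm and 7.16 degrees, less where a joint would pass 70% of its speed; a pose out of reach is approached as far as the arm can. A call is refused whole if a number of a shift passes 41.7 or a number of a turn 0.125, either way. A call with a gripper value outside its range is refused whole. The fingers move at their own pace and stop on an object; FORCE is the grip in N (left out, the last holds). Time passes only in rows, so rows that do not move let the fingers close, or fill a call up. It gives the time, the measured TCP pose, the force and the opening at its end, in the units of the state.
- read_state(): the state, without advancing time (a new reading comes with each control period).
- read_camera(name): name is "side" or "top" or "wrist"; returns (picture, depth): 400x640x3 uint8, blue, green, red; 400x640 float32, m along the optical axis (not along the pixel's ray), 0 where there is no reading.
- get_calibration(name): a dict with "K" (3x3 intrinsics, pixels), "eye" and "orientation" of the camera in the world. Camera axes: x right, y down, z forward; pixel columns grow to the right and rows downward; lengths in m; the calibration is good to about 2 mm. A picture is of the moment at which its call begins: read the wrist's pose just before it. get_calibration takes no time and is no camera call; for the wrist camera it gives the pose at the moment of the call.
- finish_job(): hands the job in, once; it reports no verdict.
The state is a dict: "time": time; "q": joint angles; "joint_vel": joint speeds; "joint_torque": joint torques, N m; "tool_pos": TCP position; "tcp_rot": TCP orientation; "wrist_force": force on the tool from outside, world axes, zero at the start; "torque": the same for the moment, N m; "width": opening from 0.0 (shut) to 1.0 (fully open).
Only numpy, scipy, OpenCV 4.12 (cv2) and the standard library are available. Lean on these libraries where they do the work, as an engineer would, in place of code of your own. Each camera call takes 0.05 s, during which the arm holds its last target.

TASK

Turn the turntable counter-clockwise (seen from above) by its upright post until the indexer's roller has dropped in behind the bump on the rim and the table is against its stop; then set the jack, standing flat on the bench, with its saddle centred under the marked lift pad of the gearcase (the arm with the pointed cone on top, not the one with the square plate). Give the pump handle one full stroke down as a trial lift and let it come right back up, then press it all the way down again and finish while holding it down, the gearcase carried by the jack alone. Do not push the other parts on the bench about.

Things in the scene. Friction and masses are not known exactly. Their poses are not given: they have to be found in the camera images.
- turntable (a joint): turntable, steel disc 240 across, carrying the gearcase. Rad, growing counter-clockwise from above, 0 to 1.0 (hard stop); starts at 0 to 0.35. At the rim a sprung roller (in a blue block on the stand) rides over a bump at about 0.84 to 0.97, then keeps the table at 0.96 to 1.0. Turning takes about 2 N at the post, 6 N over the bump; it stays where left
- turntable_axis (a point): point on the turntable's vertical axis, at the top of the disc, 42 above the bench; does not move
- post_grip (a point): grip point on the axis of the turntable's upright post, 162 above the bench, 103 from the turntable's axis; turns with it. The post is 14 thick, with a rubber sleeve 17 thick from 137 to 182 above the bench, where it ends. The gearcase beside it is at most 137 high; so is the cone of the marked arm, 90 degrees further counter-clockwise
- gearcase: green gearcase, 3.6 kg, on a plate hinged to the turntable. Origin on its level tilt hinge, 98 behind the turntable's axis; x from there over the axis along the marked arm, z up. Two arms 34 wide, undersides 97 above the bench, end 205 from the turntable's axis: the marked one with a cone on top; 0.95 rad counter-clockwise of it the other, with a square plate on top
- lift_pad (a point): centre of the underside of the marked lift pad: a round boss 32 across under the marked arm, right below the cone, 185 from the turntable's axis; 85 above the bench at rest. Turns with the table. Takes about 10 to 15 N to lift (the gearcase tilts); rises 20 at a full stroke of the jack below it
- jack: loose lever jack, 0.87 kg: base plate x -170 to +35, y -42 to +42, 10 thick (edges 21), saddle at one end, handle over the other. Origin under the plate, below the saddle's centre; x from handle to saddle, z up. A bracket 35 wide, 70 high at x -51 to -25 holds the handle's pivot at x -38, z 62. Slides on the bench with about 5 N, e.g. drawn by its handle
- saddle: the jack's saddle: flat steel disc 48 across on the jack's ram; origin at the centre of its top face. It rises straight up 70 mm per rad of the pump handle
- saddle_top (a point): centre of the saddle's top face; 70 above the bench when down, 105 at full stroke
- pump_handle (a joint): the jack's pump handle, in rad: 0 is up (sloping up 0.5 rad, away from the saddle; spring and load return it there when let go), growing as it is pressed down; 0.5 is the lower stop (handle level). The saddle meets the pad at about 0.21. Takes about 1 to 2 N at the grip unloaded, 6 to 11 N under load
- handle_grip (a point): centre of the pump handle's rubber sleeve, on its centre line, 145 from the pivot: with the handle up at x -165, z 132 in the jack's frame, with it down at x -183, z 62. The sleeve is 18 wide and 18 thick, from 114 to 170 from the pivot; the bar before it is 10 wide and 12 thick
- bearing: bystander, to be left alone: bearing ring, 72 across, 18 high, lying flat; origin under its centre
- oil_can: bystander, to be left alone: round aluminium can, 66 across, 100 high, upright; origin under its centre
- gear: bystander, to be left alone: stepped steel gear blank, 68 across, 30 high; origin under its centre
- piston: bystander, to be left alone: aluminium piston, 64 across, 55 high, upright; origin under its centre
- driver: bystander, to be left alone: screwdriver, 160 long, lying flat; origin at its middle, on the bench
- socket: bystander, to be left alone: small upright steel socket, 28 across, 40 high; origin under its centre
There are look-alikes about, which are no part of the job. Leave any orange or red look-alike of the jack alone.

How it is judged:
On the way, in this order (a step that is already met when the one before it is completed fails the run):
1. the turntable is turned past its indexer, to the stop (value of joint turntable above 0.94 rad), for 0.2 s.
2. the jack stands flat on the bench with its saddle under the marked pad (value of joint turntable above 0.94 rad and horizontal distance between saddle_top and lift_pad below 0.014 m and height (world z) of jack below 0.006 m and angle between jack's own z axis and vertical below 0.05 rad), for 0.2 s.
3. first full stroke: handle down, the gearcase lifted by the saddle (value of joint turntable above 0.94 rad and horizontal distance between saddle_top and lift_pad below 0.014 m and value of joint pump_handle above 0.42 rad and height (world z) of lift_pad above 0.097 m and contact force between saddle and gearcase above 3 N and contact force between each of the fingers, the arm and gearcase below 0.5 N), for 0.1 s.
4. handle back up (value of joint pump_handle below 0.1 rad), for 0.1 s.
At the end, for the whole second after the job is handed in: Table indexed (over 0.94 rad); jack flat on the bench, saddle within 14 mm of the marked pad's centre; handle held down by the fingers (over 0.42 rad, 1.5 N); pad over 97 mm up, on the saddle with over 3 N; robot off the gearcase; all still (all of step 3 and height (world z) of jack below 0.006 m and angle between jack's own z axis and vertical below 0.05 rad and contact force between the fingers and jack above 1.5 N and linear speed of gearcase below 0.02 m/s); the arm keeps its last pose, push and grip.
It fails at once if a bystander is pushed more than 40 mm (distance of any of bearing, oil_can, gear, piston, driver, socket from where it was at the start of the episode above 0.04 m).
It fails at once if the jack is tipped over (angle between jack's own z axis and vertical above 0.6 rad).
It also fails if it takes over 67 s, if anything falls off the work surface, if the arm or the gripper's body presses on something with over 40 N, if the wrist force passes 120 N, or if a joint passes its speed limit or range.

## Working session

There is one attempt and no reset: what is moved stays moved. The work goes in short steps, Python scripts to look and compute and a shell command to move; the robot and the scene stay as the last step left them, time stands still between calls to the robot, and variables do not carry over. Pictures are saved under pics/ and viewed, and the job is handed in when it is done.

```bash
ls; mkdir -p pics; python3 - <<'E'
from workcell import *
import cv2,numpy as np
np.set_printoptions(precision=4,suppress=True)
print(read_state())
for n in ["side","top","wrist"]:
    c=get_calibration(n); print(n,c)
    p,d=read_camera(n); cv2.imwrite(f"pics/{n}0.png",p); np.savez(f"pics/{n}0.npz",p=p,d=d,K=c["K"],eye=c["eye"],R=c["orientation"])
E
```

```text
pics
{'time': 0.0, 'q': array([-1.1619,  0.2647,  1.6054, -0.    ,  1.2737, -0.0369]), 'joint_vel': array([ 0.0008, -0.0016, -0.0015, -0.0004,  0.0005,  0.0029]), 'joint_torque': array([  0.0015, -51.5094, -36.7322,   0.0001,   0.0127,  -0.    ]), 'tool_pos': array([ 0.2908, -0.6083,  0.23  ]), 'tcp_rot': array([ 1.9747,  0.45  , -1.9756]), 'wrist_force': array([0.0999, 0.7187, 0.1819]), 'torque': array([-0.056 , -0.0104,  0.    ]), 'width': 1.0042187964104856}
side {'K': array([[376.7911,   0.    , 314.7535],
       [  0.    , 376.7911, 200.2923],
       [  0.    ,   0.    ,   1.    ]]), 'eye': array([-0.0146,  0.651 ,  0.6791]), 'orientation': array([-0.8175,  2.434 , -1.2572])}
top {'K': array([[368.9453,   0.    , 316.1904],
       [  0.    , 368.9453, 199.1703],
       [  0.    ,   0.    ,   1.    ]]), 'eye': array([0.3016, 0.0305, 1.0594]), 'orientation': array([-2.1229,  2.1656, -0.1782])}
wrist {'K': array([[356.9824,   0.    , 320.9453],
       [  0.    , 356.9824, 200.3612],
       [  0.    ,   0.    ,   1.    ]]), 'eye': array([ 0.3604, -0.5766,  0.3718]), 'orientation': array([ 2.4323, -1.5337, -0.2388])}
```

View pics/top0.png

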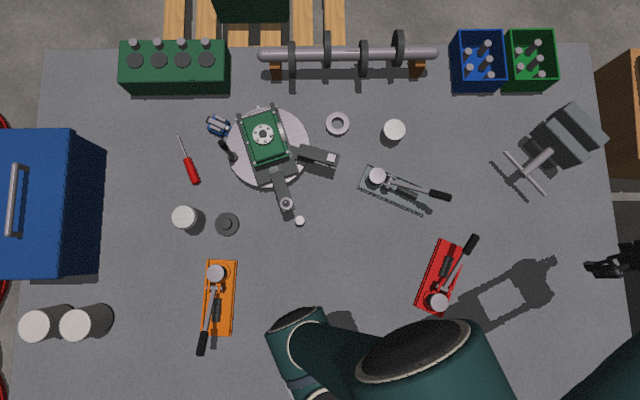

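View pics/side0.png

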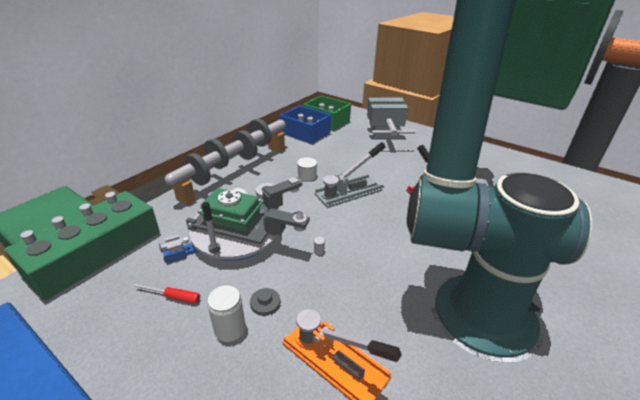

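View pics/wrist0.png

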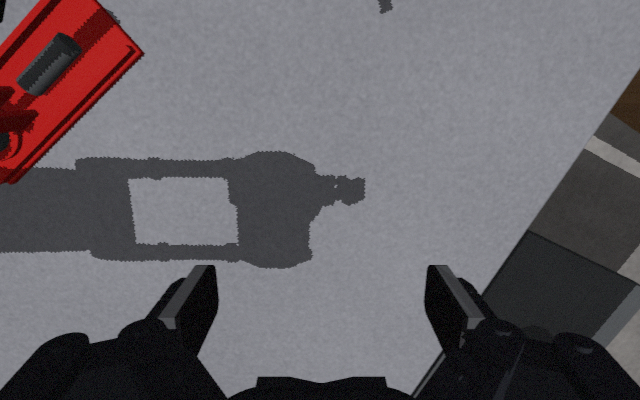

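```bash
cat > h.py <<'E'
from workcell import *
import cv2,numpy as np
from scipy.spatial.transform import Rotation as Ro
np.set_printoptions(precision=4,suppress=True)
def load(f):
    z=np.load(f); return z
def snap(n,tag):
    c=get_calibration(n); p,d=read_camera(n)
    np.savez(f"pics/{tag}.npz",p=p,d=d,K=c["K"],eye=c["eye"],R=c["orientation"]); cv2.imwrite(f"pics/{tag}.png",p)
    return np.load(f"pics/{tag}.npz")
def cloud(z):
    d=z["d"];K=z["K"];h,w=d.shape
    u,v=np.meshgrid(np.arange(w),np.arange(h))
    P=np.stack([(u-K[0,2])/K[0,0]*d,(v-K[1,2])/K[1,1]*d,d],-1)
    return P@Ro.from_rotvec(z["R"]).as_matrix().T+z["eye"]
def onz(z,u,v,h):
    K=z["K"];r=Ro.from_rotvec(z["R"]).as_matrix()@np.array([(u-K[0,2])/K[0,0],(v-K[1,2])/K[1,1],1])
    return z["eye"]+r*(h-z["eye"][2])/r[2]
def proj(z,P):
    K=z["K"];c=Ro.from_rotvec(z["R"]).as_matrix().T@(np.array(P)-z["eye"])
    return K[0,0]*c[0]/c[2]+K[0,2],K[1,1]*c[1]/c[2]+K[1,2]
def crop(z,x0,y0,x1,y1,s,f):
    cv2.imwrite("pics/"+f,cv2.resize(z["p"][y0:y1,x0:x1],None,fx=s,fy=s,interpolation=cv2.INTER_CUBIC))
E
python3 - <<'E'
from h import *
z=load("pics/top0.npz")
crop(z,160,90,360,240,4,"c0.png"); crop(z,330,100,490,220,5,"c1.png")
C=cloud(z)
for n,(u,v) in dict(cone=(286,203),pad=(331,157),post=(224,146),saddle=(376,175),grip=(440,195),hub=(264,134)).items(): print(n,C[v,u])
E
```

```text
cone [0.4387 0.0967 0.1358]
pad [ 0.5624 -0.0215  0.1144]
post [0.5795 0.2469 0.1724]
saddle [ 0.5217 -0.1464  0.0692]
grip [ 0.4514 -0.2944  0.138 ]
hub [0.6211 0.1524 0.1368]
```

View pics/c0.png

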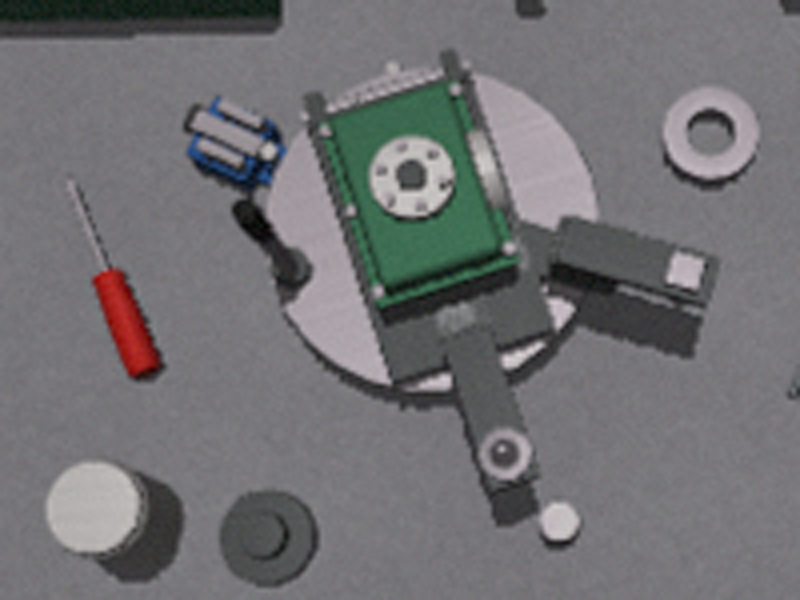

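View pics/c1.png

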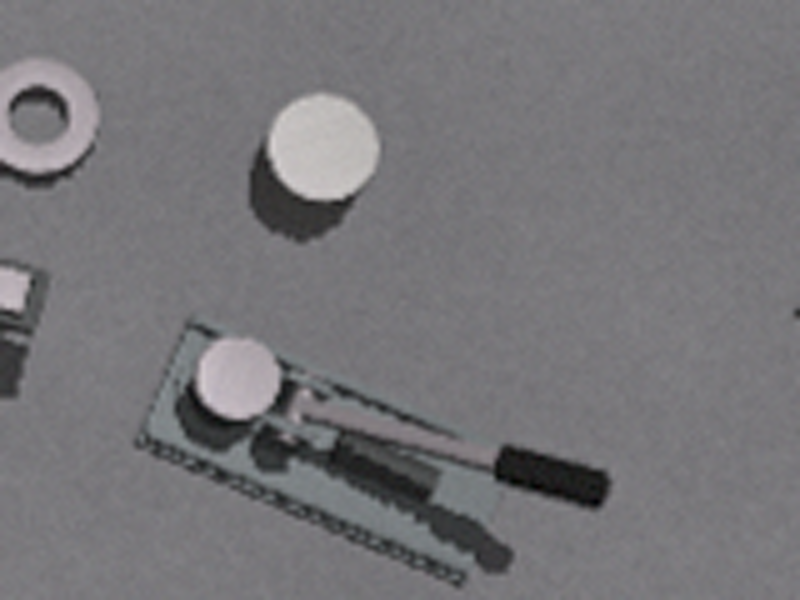

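```bash
python3 - <<'E'
from h import *
for nm in ["top0","side0"]:
    z=load(f"pics/{nm}.npz"); C=cloud(z); hsv=cv2.cvtColor(z["p"],cv2.COLOR_BGR2HSV)
    X,Y,Z=C[...,0],C[...,1],C[...,2]
    def sel(x0,x1,y0,y1,z0,z1): return (X>x0)&(X<x1)&(Y>y0)&(Y<y1)&(Z>z0)&(Z<z1)&(z["d"]>0)
    print(nm)
    m=sel(.45,.75,.0,.30,.036,.048); P=C[m]
    print("disc",m.sum(),P[:,2].mean(), cv2.minEnclosingCircle(P[:,:2].astype(np.float32)))
    for n,b in dict(saddle=(.48,.56,-.19,-.1,.062,.076),post=(.52,.64,.19,.30,.10,.2),posttop=(.52,.64,.19,.30,.165,.2),cone=(.40,.48,.06,.14,.11,.15),sq=(.53,.6,-.06,.02,.105,.13),grip=(.4,.5,-.34,-.25,.1,.17),can=(.4,.5,.2,.4,.08,.12),gear=(.36,.46,.15,.25,.01,.06),sock=(.38,.44,.04,.1,.03,.05),ring=(.58,.7,-.1,0,.01,.03),piston=(.58,.7,-.25,-.1,.045,.065)).items():
        m=sel(*b); P=C[m]
        if m.sum()>3: print(n,m.sum(),P.mean(0),P.min(0),P.max(0), cv2.minEnclosingCircle(P[:,:2].astype(np.float32)))
    m=sel(.36,.62,-.36,-.08,.004,.03);
    if m.sum()>5:
        print("base",m.sum(),cv2.minAreaRect(C[m][:,:2].astype(np.float32)))
    m=sel(.36,.62,-.36,-.16,.075,.17); P=C[m][:,:2]
    print("handle",m.sum(),cv2.fitLine(P.astype(np.float32),cv2.DIST_HUBER,0,.01,.01).ravel())
E
```

```text
top0
disc 1917 0.0423437730348435 ((0.6301752924919128, 0.17693856358528137), 0.14562048017978668)
saddle 313 [ 0.5152 -0.1572  0.0693] [ 0.4852 -0.1899  0.0623] [ 0.5449 -0.1266  0.0744] ((0.5107347369194031, -0.16110850870609283), 0.03821626678109169)
post 198 [0.5988 0.2246 0.1357] [0.5726 0.191  0.1002] [0.6399 0.259  0.1856] ((0.605585515499115, 0.22176355123519897), 0.044725239276885986)
posttop 52 [0.5838 0.2509 0.1794] [0.5773 0.2439 0.1651] [0.593  0.259  0.1856] ((0.5802954435348511, 0.2502271831035614), 0.006008869502693415)
cone 267 [0.4489 0.1009 0.1153] [0.4188 0.0778 0.11  ] [0.4798 0.1269 0.1395] ((0.4530748128890991, 0.10234501957893372), 0.03625180199742317)
sq 301 [ 0.563  -0.0105  0.1123] [ 0.5389 -0.0431  0.1054] [0.5897 0.0183 0.1215] ((0.5641738176345825, -0.008430860005319118), 0.036080434918403625)
grip 237 [ 0.4548 -0.2875  0.1319] [ 0.4347 -0.3239  0.1012] [ 0.4788 -0.2502  0.1525] ((0.46065548062324524, -0.28700414299964905), 0.04005501791834831)
can 369 [0.4198 0.3641 0.099 ] [0.4002 0.3346 0.0825] [0.4461 0.3972 0.1041] ((0.41438573598861694, 0.366326093
[... 1969 characters left out ...]
03] [0.4247 0.2492 0.0165] ((0.40204235911369324, 0.24865217506885529), 0.022724078968167305)
sock 88 [0.4033 0.0671 0.0385] [0.3911 0.0506 0.0305] [0.4183 0.0787 0.0432] ((0.403971791267395, 0.06472651660442352), 0.01485841441899538)
ring 25 [ 0.6944 -0.0357  0.0174] [ 0.6857 -0.0838  0.0115] [ 0.6999 -0.0131  0.0215] ((0.6933048367500305, -0.04842337965965271), 0.03556182235479355)
piston 187 [ 0.6537 -0.2041  0.054 ] [ 0.626  -0.2401  0.0452] [ 0.6882 -0.1761  0.0597] ((0.6567901968955994, -0.2078547477722168), 0.033503130078315735)
base 952 ((0.5115303993225098, -0.24059835076332092), (0.26755490899086, 0.1763879954814911), 56.264347076416016)
handle 286 [ 0.4469  0.8946  0.4549 -0.2817]
```

```bash
python3 - <<'E'
from h import *
s=read_state(); M=Ro.from_rotvec(s["tcp_rot"]).as_matrix(); print(M)
print("tool y yaw",np.arctan2(M[1,1],M[0,1]), s["time"])
E
```

```text
[[-0.0007  0.4312 -0.9023]
 [ 0.0016 -0.9023 -0.4312]
 [-1.     -0.0018 -0.0001]]
tool y yaw -1.124989201182829 0.15
```

```bash
python3 -m creep '[[0,[12.2,35.8,1],0.06],[0,[12.2,35.8,1],0.06],[0,[12.2,35.8,1],0.06],[0,[12.2,35.8,1],0.06],[0,[12.2,35.8,1],0.06],[0,[12.2,35.8,1],0.06],[0,[12.2,35.8,1],0.06],[0,[12.2,35.8,1],0.06]]' 20
python3 -m creep '[[0,[12.2,35.8,0],0.06],[0,[12.2,35.8,0],0.06],[0,[12.2,35.8,0],0.06],[0,[12.2,35.8,0],0.06],[0,[12.2,35.8,0],0.06],[0,[12.2,35.8,0],0.06],[0,[12.2,35.8,0],0.06],[0,[12.2,35.8,0],0.06]]'
python3 -m creep '[[0,[12.2,35.8,0],0.06],[0,[12.2,35.8,0],0.06],[0,[12.2,35.8,0],0.06],[0,[12.2,35.8,0],0.06],[0,[8.2,24,0],0.06],[0,[0,0,0],0.06],[0,[0,0,0],0.06],[0,[0,0,0],0.06]]'
```

```text
time: 0.82
tool_pos: [0.3886, -0.3208, 0.239]
tcp_rot: [1.665, 0.834, -1.665]
wrist_force: [0.6, 0.1, 0.6]
width: 1.0
time: 1.48
tool_pos: [0.4862, -0.0343, 0.2392]
tcp_rot: [1.328, 1.128, -1.327]
wrist_force: [0.2, -0.2, 0.3]
width: 1.0
time: 2.15
tool_pos: [0.543, 0.1319, 0.2386]
tcp_rot: [0.97, 1.344, -0.971]
wrist_force: [0.3, 0.8, 0.3]
width: 1.001
```

```bash
python3 - <<'E'
from h import *
z=snap("wrist","w1"); print(z["eye"])
t=snap("top","t1"); 
E
```

```text
[0.5191 0.2039 0.3804]
```

View pics/w1.png

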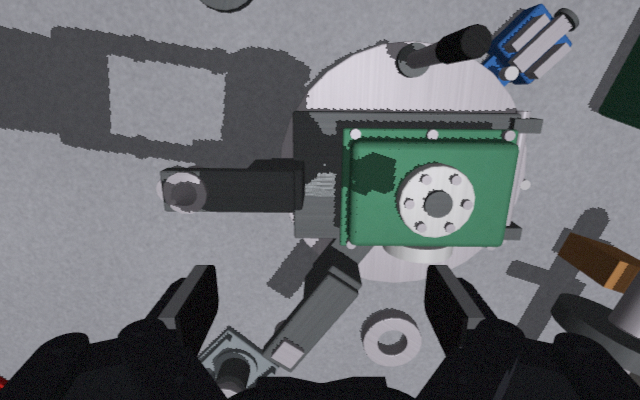

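```bash
python3 - <<'E'
from h import *
z=load("pics/w1.npz"); crop(z,380,10,600,130,3.5,"w1a.png"); crop(z,140,150,240,230,6,"w1b.png")
C=cloud(z)
print(C[41,476],C[192,181],onz(z,476,41,.182),onz(z,183,192,.137))
m=(C[...,2]>.037)&(C[...,2]<.046)&(abs(C[...,0]-.62)<.16)&(abs(C[...,1]-.155)<.16)
print(m.sum(),cv2.minEnclosingCircle(C[m][:,:2].astype(np.float32)))
E
```

```text
[0.587  0.2505 0.1816] [0.4432 0.1012 0.1254] [0.5869 0.2504 0.182 ] [0.448  0.1063 0.137 ]
14888 ((0.6285401582717896, 0.18407931923866272), 0.15147550404071808)
```

View pics/w1a.png

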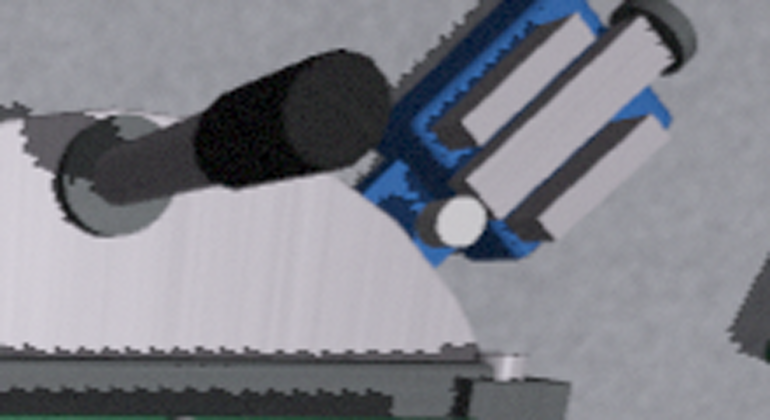

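View pics/w1b.png

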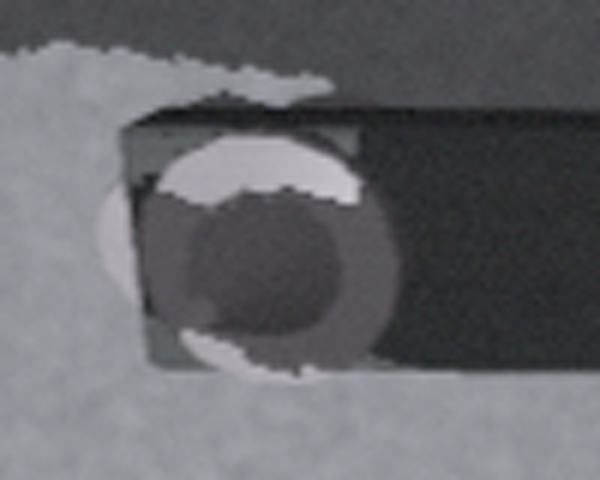

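```bash
python3 -m creep '[[0,[10.8,29.6,0],0],[0,[10.8,29.6,0],0],[0,[10.8,29.6,0],0],[0,[10.6,29.7,0],0],[0,[0,0,-29],0],[0,[0,0,-29],0],[0,[0,0,-30],0],[0,[0,0,0],0]]' 40
python3 -m creep '[[120,[0,0,0],0],[255,[0,0,0],0],[255,[0,0,0],0],[255,[0,0,0],0],[255,[0,0,0],0],[255,[0,0,0],0],[255,[0,0,0],0],[255,[0,0,0],0]]' 40
python3 - <<'E'
from h import *
snap("side","s2");s=read_state();print(s["wrist_force"],s["torque"],s["q"])
E
```

```text
time: 2.92
tool_pos: [0.5814, 0.2477, 0.1436]
tcp_rot: [0.967, 1.349, -0.985]
wrist_force: [-1.6, -0.7, -1.6]
width: 0.998
time: 3.58
tool_pos: [0.5875, 0.2498, 0.1533]
tcp_rot: [0.976, 1.34, -0.972]
wrist_force: [0.5, -0.4, 5.5]
width: 0.183
[0.2151 0.1048 6.0826] [-0.0514 -0.0429  0.005 ] [ 0.3632  0.2509  1.7683 -0.0002  1.119   0.0483]
```

View pics/s2.png

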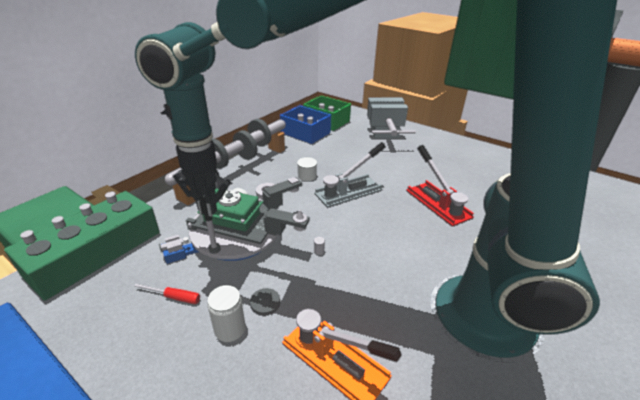

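```bash
python3 -m creep '[[255,[-7.8,-2.8,0],0.08],[255,[-7.5,-3.4,0],0.08],[255,[-7.2,-4.0,0],0.08],[255,[-6.9,-4.5,0],0.08],[255,[-6.5,-5.1,0],0.08],[255,[-6.1,-5.6,0],0.08],[255,[-5.6,-6.0,0],0.08],[255,[0,0,0],0]]' 40
python3 - <<'E'
from h import *
s=read_state();print(s["wrist_force"],s["torque"],s["tool_pos"],s["q"],s["width"])
E
```

```text
time: 4.3
tool_pos: [0.5397, 0.2168, 0.1533]
tcp_rot: [0.542, 1.498, -0.541]
wrist_force: [2.4, -2.3, 6.0]
width: 0.179
[ 2.3797 -2.3418  5.9834] [-0.1964 -0.4165  0.2567] [0.5397 0.2168 0.1533] [ 0.3406  0.1482  1.8916 -0.0026  1.0987 -0.5366] 0.17875303585449162
```

```bash
python3 -m creep '[[255,[-3.8,-4.9,0],0.06],[255,[-3.5,-5.1,0],0.06],[255,[-3.2,-5.3,0],0.06],[255,[0,0,0],0],[255,[0,0,0],0],[255,[0,0,0],0],[255,[0,0,0],0],[255,[0,0,0],0]]' 60
python3 - <<'E'
from h import *
s=read_state();print(s["wrist_force"],s["torque"],s["tool_pos"])
t=snap("top","t3"); w=snap("wrist","w3")
E
```

```text
time: 4.97
tool_pos: [0.5303, 0.2029, 0.1534]
tcp_rot: [0.406, 1.528, -0.403]
wrist_force: [2.7, -2.3, 5.9]
width: 0.179
[ 2.7313 -2.3493  5.9133] [-0.1907 -0.3549  0.092 ] [0.5303 0.2029 0.1534]
```

View pics/w3.png

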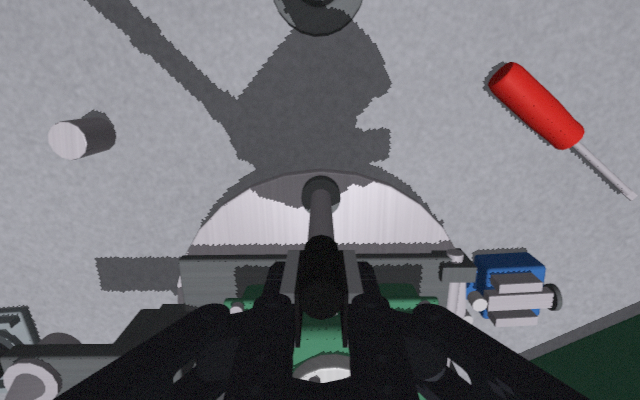

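View pics/t3.png

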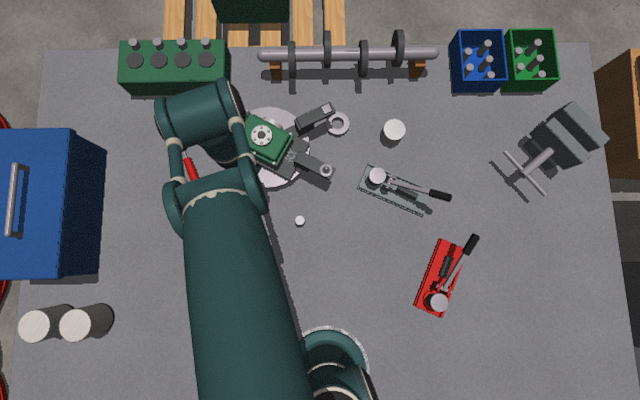

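```bash
python3 -m creep '[[255,[-3.0,-5.4,0],0.06],[255,[-2.6,-5.6,0],0.06],[255,[0,0,0],0],[255,[0,0,0],0],[255,[0,0,0],0],[255,[0,0,0],0],[255,[0,0,0],0],[255,[0,0,0],0]]' 60
python3 - <<'E'
from h import *
s=read_state();print(s["wrist_force"],s["torque"],s["tool_pos"])
E
```

```text
time: 5.73
tool_pos: [0.525, 0.1918, 0.1534]
tcp_rot: [0.312, 1.543, -0.31]
wrist_force: [3.4, -1.8, 6.6]
width: 0.178
[ 3.4416 -1.7661  6.5608] [-0.0944 -0.518   0.1677] [0.525  0.1918 0.1534]
```

```bash
python3 -m creep '[[255,[-1.9,-4.8,0],0.05],[255,[-1.7,-4.9,0],0.05],[255,[0,0,0],0],[255,[0,0,0],0],[255,[0,0,0],0],[255,[0,0,0],0],[255,[0,0,0],0],[255,[0,0,0],0]]' 60
python3 - <<'E'
from h import *
s=read_state();print(s["wrist_force"],s["torque"],s["tool_pos"])
w=snap("wrist","w4");crop(w,400,200,600,350,4,"w4a.png")
E
```

```text
time: 6.4
tool_pos: [0.5217, 0.1824, 0.1534]
tcp_rot: [0.234, 1.552, -0.232]
wrist_force: [5.6, -1.3, 5.6]
width: 0.181
[ 5.5557 -1.3101  5.6088] [-0.0626 -0.6822  0.1505] [0.5217 0.1824 0.1534]
```

View pics/w4a.png

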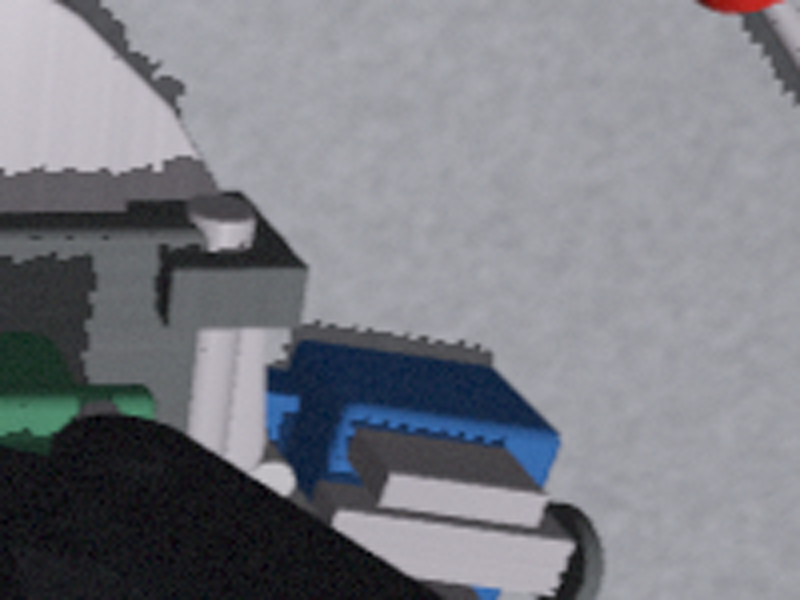

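```bash
python3 -m creep '[[255,[-0.4,-4.9,0],0.05],[255,[-0.2,-5.0,0],0.05],[255,[0,0,0],0],[255,[0,0,0],0],[255,[0,0,0],0],[255,[0,0,0],0],[255,[0,0,0],0],[255,[0,0,0],0]]' 60
python3 - <<'E'
from h import *
s=read_state();print(s["wrist_force"],s["torque"],s["tool_pos"])
E
```

```text
time: 7.12
tool_pos: [0.5224, 0.182, 0.1534]
tcp_rot: [0.171, 1.557, -0.142]
wrist_force: [9.5, 30.4, -4.8]
width: 0.178
[ 9.5193 30.4325 -4.8416] [ 4.3378 -1.3977  0.0005] [0.5224 0.182  0.1534]
```

```bash
python3 -m creep '[[255,[0,4,0],-0.05],[255,[-0.5,4,0],-0.03],[255,[0,0,0],0],[255,[0,0,0],0],[255,[0,0,0],0],[255,[0,0,0],0],[255,[0,0,0],0],[255,[0,0,0],0]]' 60
python3 - <<'E'
from h import *
s=read_state();print(s["wrist_force"],s["torque"],s["tool_pos"])
w=snap("wrist","w5");crop(w,400,200,600,350,4,"w5a.png")
E
python3 -m creep '[[0,[0,0,0],0],[0,[0,0,0],0],[0,[0,0,0],0],[0,[0,0,0],0],[0,[0,0,0],0],[0,[0,0,30],0],[0,[0,0,35],0],[0,[0,0,35],0]]' 60
```

```text
time: 7.78
tool_pos: [0.5217, 0.1821, 0.1534]
tcp_rot: [0.221, 1.552, -0.214]
wrist_force: [8.4, 4.5, 2.2]
width: 0.177
[8.3684 4.4819 2.2377] [ 0.5866 -1.1573  0.2073] [0.5217 0.1821 0.1534]
time: 8.5
tool_pos: [0.5164, 0.1797, 0.2508]
tcp_rot: [0.216, 1.564, -0.218]
wrist_force: [0.9, 0.1, 1.0]
width: 0.995
```

View pics/w5a.png

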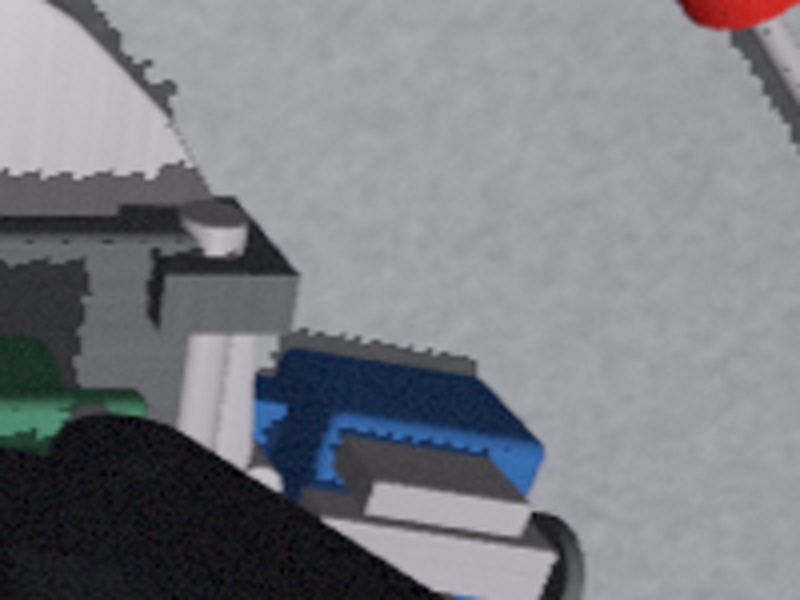

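```bash
python3 -m creep '[[0,[-2.9,-23.8,1],-0.1075],[0,[-2.9,-23.8,1],-0.1075],[0,[-2.9,-23.8,1],-0.1075],[0,[-2.9,-23.8,1],-0.1075],[0,[-2.9,-23.8,0],-0.1075],[0,[-2.9,-23.8,0],-0.1075],[0,[-2.9,-23.8,0],-0.1075],[0,[-2.9,-23.8,0],-0.1075]]'
python3 -m creep '[[0,[-2.9,-23.8,0],-0.1075],[0,[-2.9,-23.8,0],-0.1075],[0,[-2.9,-23.8,0],-0.1075],[0,[-2.9,-23.8,0],-0.1075],[0,[-2.9,-23.8,0],-0.1075],[0,[-2.9,-23.8,0],-0.1075],[0,[-2.9,-23.8,0],-0.1075],[0,[0,0,0],-0.1075]]'
python3 - <<'E'
from h import *
s=read_state();M=Ro.from_rotvec(s["tcp_rot"]).as_matrix();print(s["tool_pos"],np.arctan2(M[1,1],M[0,1]),s["q"],s["time"])
w=snap("wrist","w6"); print(w["eye"]); snap("top","t6"); snap("side","s6")
E
```

```text
time: 9.17
tool_pos: [0.4939, -0.0113, 0.2551]
tcp_rot: [0.887, 1.383, -0.888]
wrist_force: [0.3, 0.6, -0.1]
width: 0.999
time: 9.83
tool_pos: [0.4735, -0.1803, 0.255]
tcp_rot: [1.519, 0.971, -1.522]
wrist_force: [0.6, 0.1, -0.6]
width: 1.0
[ 0.4735 -0.1803  0.255 ] -0.4336327363458715 [-0.4116 -0.0726  1.9268 -0.0022  1.2874  0.0227] 9.8333
[ 0.506  -0.1113  0.3966]
```

View pics/w6.png

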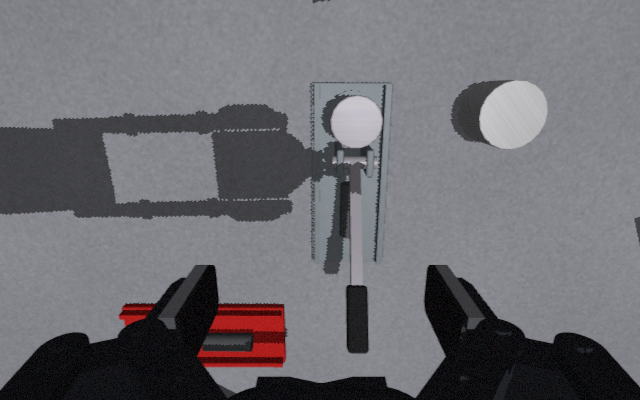

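View pics/t6.png

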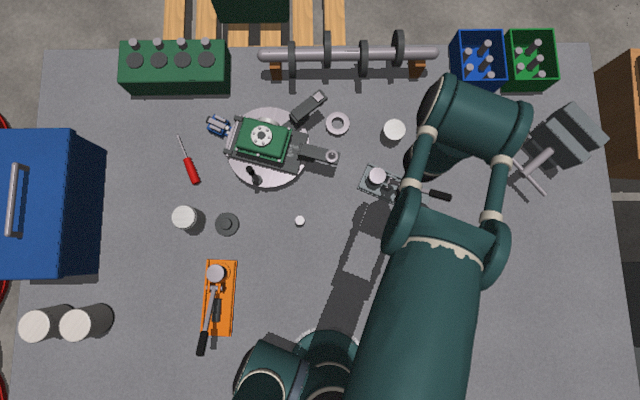

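View pics/s6.png

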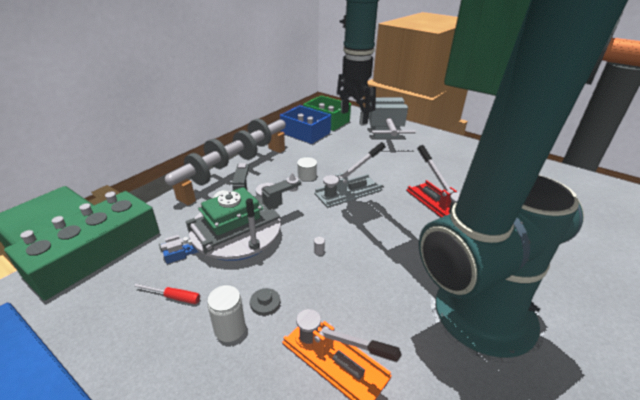

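```bash
python3 - <<'E'
from h import *
w=load("pics/w6.npz"); t=load("pics/t6.npz"); s=load("pics/s6.npz"); t0=load("pics/top0.npz")
crop(w,290,70,420,360,2,"w6a.png")
L=[onz(w,312,83,.021),onz(w,312,258,.021)];R=[onz(w,392,84,.021),onz(w,380,258,.021)]
print(L,R)
for a,b in (L,R):
    d=a-b; print("edge yaw",np.arctan2(d[1],d[0]))
print("saddle",onz(w,357,121,.07), "w grip ends",onz(w,357,287,.117),onz(w,357,352,.15))
for n,z in (("w",w),("t",t),("t0",t0),("s",s)):
    C=cloud(z);X,Y,Z=C[...,0],C[...,1],C[...,2]
    hsv=cv2.cvtColor(z["p"],cv2.COLOR_BGR2HSV)
    m=(abs(X-.513)<.04)&(abs(Y+.157)<.04)&(abs(Z-.07)<.006)&(hsv[...,2]>130)
    if m.sum()>10: print(n,"saddle",m.sum(),C[m].mean(0),(C[m].min(0)+C[m].max(0))/2)
    m=(abs(X-.455)<.06)&(abs(Y+.287)<.06)&(Z>.10)&(Z<.17)&(hsv[...,2]<60)
    if m.sum()>10: print(n,"grip",m.sum(),C[m].mean(0),C[m].min(0),C[m].max(0))
    m=(abs(X-.562)<.05)&(abs(Y+.025)<.05)&(Z>.104)&(Z<.145)
    if m.sum()>10: print(n,"arm",m.sum(),C[m].mean(0),C[m].min(0),C[m].max(0),C[m][C[m][:,2].argmax()])
crop(t,290,110,390,200,7,"t6a.png");crop(s,230,160,330,220,7,"s6a.png")
E
```

```text
[array([ 0.4995, -0.1038,  0.021 ]), array([ 0.4168, -0.2786,  0.021 ])] [array([ 0.5717, -0.1383,  0.021 ]), array([ 0.4886, -0.3119,  0.021 ])]
edge yaw 1.129029302984439
edge yaw 1.1241820936537872
saddle [ 0.5231 -0.151   0.07  ] w grip ends [ 0.4638 -0.2785  0.117 ] [ 0.4444 -0.3157  0.15  ]
w saddle 2425 [ 0.5206 -0.1554  0.0689] [ 0.5161 -0.1628  0.0681]
w grip 1369 [ 0.4545 -0.2949  0.1367] [ 0.4379 -0.3196  0.115 ] [ 0.4714 -0.2712  0.1503]
t saddle 245 [ 0.5198 -0.1526  0.0698] [ 0.5157 -0.1612  0.0696]
t grip 157 [ 0.4519 -0.2938  0.1377] [ 0.4363 -0.319   0.1193] [ 0.4696 -0.2699  0.1527]
t arm 334 [ 0.5679 -0.009   0.1139] [ 0.5442 -0.0458  0.1049] [0.5952 0.0234 0.138 ] [ 0.5665 -0.0231  0.138 ]
t0 saddle 239 [ 0.5195 -0.1524  0.0699] [ 0.5166 -0.1615  0.0701]
t0 grip 160 [ 0.4518 -0.2938  0.1376] [ 0.4353 -0.3167  0.121 ] [ 0.4694 -0.2709  0.1525]
t0 arm 330 [ 0.5638 -0.0078  0.1122] [ 0.5389 -0.0431  0.1049] [0.5908 0.0235 0.1215] [ 0.566  -0.0186  0.1215]
s saddle 143 [ 0.5183 -0.1577  0.0695] [ 0.5158 -0.1627  0.0687]
s grip 72 [ 0.4479 -0.2939  0.1356] [ 0.4354 -0.3163  0.1204] [ 0.4604 -0.274   0.1493]
s arm 225 [ 0.5659 -0.0077  0.1134] [ 0.5441 -0.0426  0.104 ] [0.5982 0.0242 0.1368] [ 0.5642 -0.0246  0.1368]
```

View pics/t6a.png

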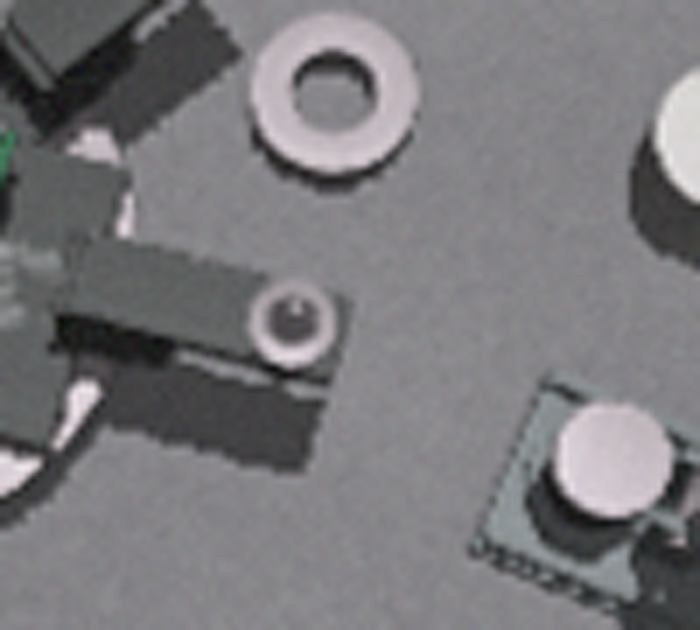

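View pics/s6a.png

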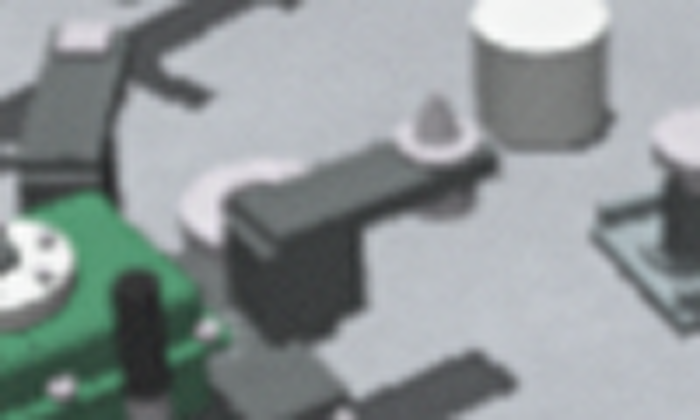

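View pics/w6a.png

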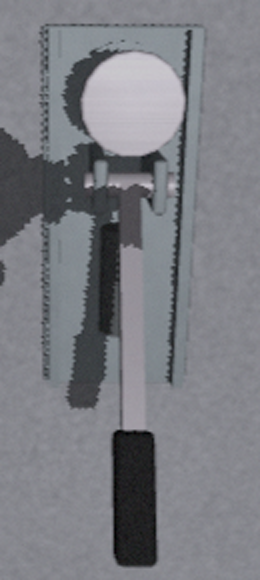

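```bash
python3 - <<'E'
from h import *
w=load("pics/w6.npz"); t=load("pics/t6.npz"); s=load("pics/s6.npz")
print("cone t",onz(t,331.7,154,.137),"s",onz(s,292.1,174,.137),"washer t",onz(t,331.6,156,.114),"s",onz(s,292.3,180,.114))
print("saddle t",onz(t,377.7,175.7,.07),"w",onz(w,357,121,.07))
m=cv2.inRange(cv2.cvtColor(w["p"],cv2.COLOR_BGR2HSV),(0,0,140),(180,60,255))
m[:90]=0;m[150:]=0;m[:,:325]=0;m[:,390:]=0
n,l,st,c=cv2.connectedComponentsWithStats(m);i=1+st[1:,4].argmax();print("w saddle cc",c[i],st[i],onz(w,*c[i],.07))
m=cv2.inRange(cv2.cvtColor(s["p"],cv2.COLOR_BGR2HSV),(0,0,140),(180,60,255));crop(s,300,160,400,220,7,"s6b.png")
E
```

```text
cone t [ 0.5642 -0.0223  0.137 ] s [ 0.5604 -0.0205  0.137 ] washer t [ 0.5653 -0.0232  0.114 ] s [ 0.564  -0.0248  0.114 ]
saddle t [ 0.5194 -0.1508  0.07  ] w [ 0.5231 -0.151   0.07  ]
w saddle cc [356.7857 117.7156] [ 325   90   58   60 2627] [ 0.5241 -0.1483  0.07  ]
```

View pics/s6b.png

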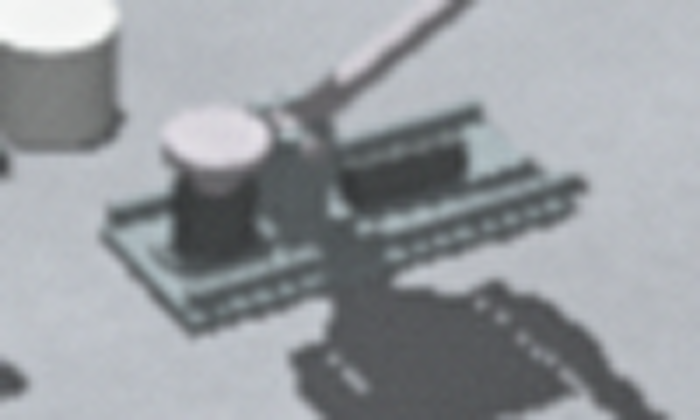

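```bash
python3 -m creep '[[0,[-5.9,-29.9,0],-0.01],[0,[-5.9,-29.9,0],0],[0,[-5.9,-29.9,0],0],[0,[-5.8,-30,0],0],[0,[0,0,0],0],[0,[0,0,0],0],[0,[0,0,-35],0],[0,[0,0,-35],0]]' 40
python3 - <<'E'
from h import *
w=snap("wrist","w7"); s=read_state();print(s["tool_pos"])
print(w["eye"])
E
```

```text
time: 10.65
tool_pos: [0.4533, -0.2966, 0.1876]
tcp_rot: [1.521, 0.966, -1.515]
wrist_force: [0.2, -0.5, -1.3]
width: 1.003
[ 0.4479 -0.2926  0.1775]
[ 0.4848 -0.2273  0.3293]
```

View pics/w7.png

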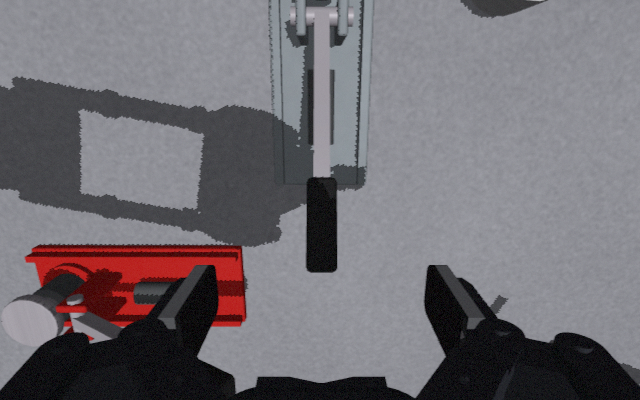

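```bash
python3 - <<'E'
from h import *
w=load("pics/w7.npz")
print("sleeve ends",onz(w,321,180,.127),onz(w,321,270,.153),"mid",onz(w,321,224,.141))
print("red corner",onz(w,245,325,.021),onz(w,245,247,.021))
print("TCP proj",proj(w,read_state()["tool_pos"]),read_state()["tool_pos"])
C=cloud(w);m=(w["p"][...,2]>90)&(w["p"][...,1]<60);print("red max z",C[m][:,2].max())
E
```

```text
sleeve ends [ 0.4646 -0.2745  0.127 ] [ 0.4457 -0.3149  0.153 ] mid [ 0.4552 -0.2945  0.141 ]
red corner [ 0.3203 -0.4044  0.021 ] [ 0.3617 -0.3281  0.021 ]
TCP proj (np.float64(305.71959796159564), np.float64(255.03250472278523)) [ 0.4479 -0.2926  0.1775]
red max z 0.32927028781751616
```

```bash
python3 -m creep '[[0,[1.5,1,-24],0],[0,[1.5,1,-24],0],[0,[0,0,-24],0],[0,[0,0,0],0],[0,[0,0,0],0],[0,[0,0,0],0],[0,[0,0,0],0],[0,[0,0,0],0]]' 40
python3 - <<'E'
from h import *
w=snap("wrist","w8"); s=read_state();print(s["tool_pos"],s["wrist_force"])
print("TCP proj",proj(w,s["tool_pos"]))
E
```

```text
time: 11.37
tool_pos: [0.4552, -0.2952, 0.1155]
tcp_rot: [1.522, 0.968, -1.52]
wrist_force: [0.3, -0.4, 0.1]
width: 1.0
[ 0.455  -0.2952  0.1152] [ 0.6962 -0.81   -0.568 ]
TCP proj (np.float64(319.41880319342044), np.float64(267.88137155694426))
```

View pics/w8.png

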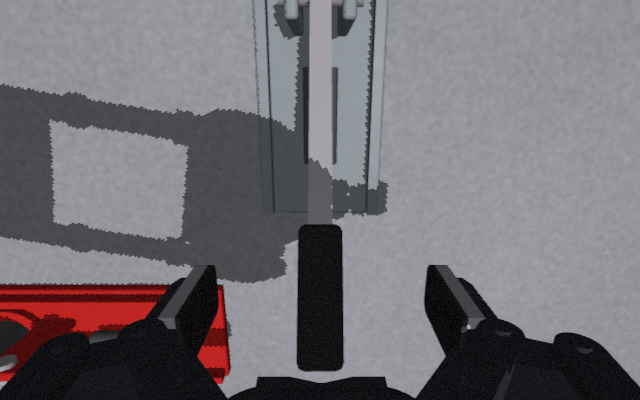

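```bash
python3 -m creep '[[140,[0,0,0],0],[200,[0,0,0],0],[255,[0,0,0],0],[255,[0,0,0],0],[255,[0,0,0],0],[255,[0,0,0],0],[255,[0,0,0],0],[255,[0,0,0],0]]' 40
python3 - <<'E'
from h import *
w=snap("wrist","w9"); snap("side","s9");s=read_state();print(s["tool_pos"],s["wrist_force"],s["torque"],s["width"])
E
```

```text
time: 12.08
tool_pos: [0.4541, -0.2947, 0.1134]
tcp_rot: [1.522, 0.97, -1.522]
wrist_force: [1.1, -1.0, -0.2]
width: 0.199
[ 0.4541 -0.2947  0.1134] [ 1.9963 -0.2056  0.6239] [-0.1538 -0.1809 -0.2224] 0.20214141240296432
```

View pics/w9.png

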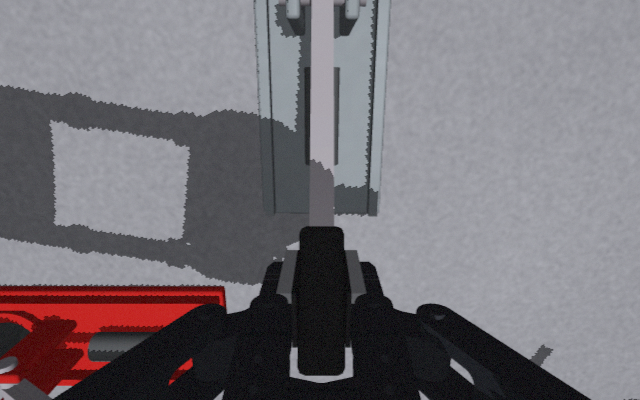

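View pics/s9.png

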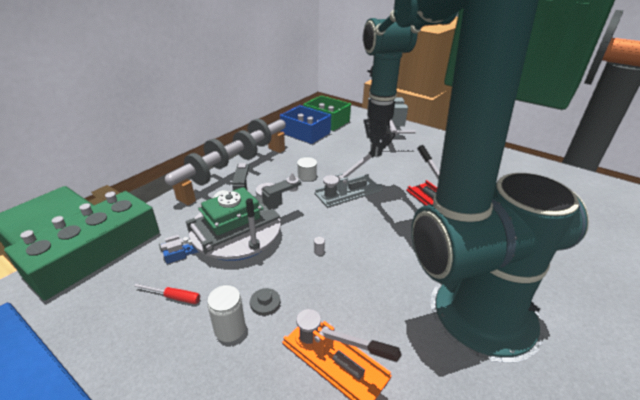

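```bash
python3 -m creep '[[255,[2,6,0],0],[255,[4,12,0],0],[255,[5,14,0],0],[255,[5,14,0],0],[255,[5,14,0],0],[255,[4,12,0],0],[255,[3,8,0],0],[255,[0,0,0],0]]' 40
python3 - <<'E'
from h import *
snap("top","t10"); snap("side","s10");s=read_state();print(s["tool_pos"],s["wrist_force"],s["torque"],s["width"])
t=load("pics/t10.npz");s=load("pics/s10.npz");crop(t,290,110,450,220,5,"t10a.png");crop(s,230,140,390,220,5,"s10a.png")
E
```

```text
time: 12.85
tool_pos: [0.4822, -0.2126, 0.1132]
tcp_rot: [1.522, 0.973, -1.521]
wrist_force: [1.8, 2.4, -1.2]
width: 0.201
[ 0.4821 -0.2129  0.1129] [ 1.0163  3.9426 -0.841 ] [ 0.568  -0.2825  0.0565] 0.20246012264767432
```

View pics/t10a.png

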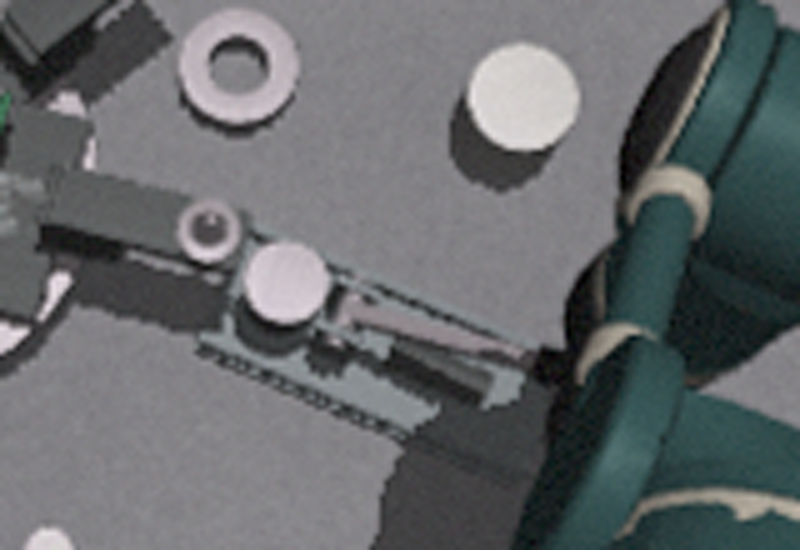

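View pics/s10a.png

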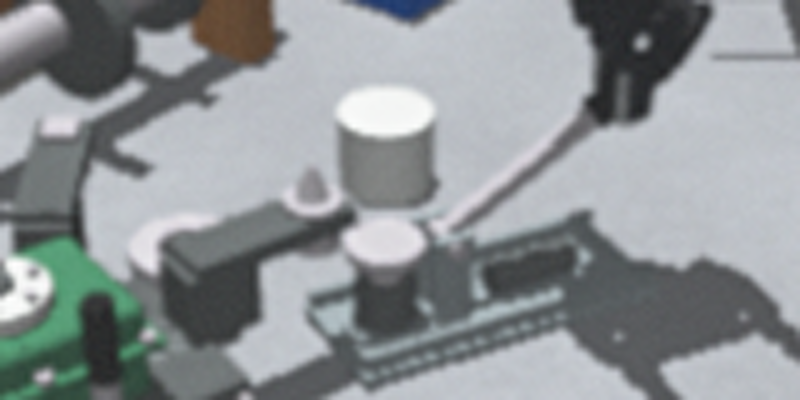

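```bash
cat > meas.py <<'E'
from h import *
import sys
def ax(z,us,h): return onz(z,us[0],us[1],h)
E
python3 - <<'E'
from h import *
t=load("pics/t10.npz");s=load("pics/s10.npz")
print("saddle t",onz(t,347.4,166.6,.07),"s",onz(s,306.8,187.6,.07),"orig s",onz(s,330.7,179.7,.07))
print("cone t",onz(t,331.7,154,.137),"s",onz(s,292.2,174,.137))
print("washer t",onz(t,331.6,155.8,.114),"s",onz(s,292.3,179.8,.114))
# base lines
a=onz(t,290+240/5,110+228/5,.021);b=onz(t,290+205/5,110+345/5,.021);c=onz(t,290+405/5,110+440/5,.021)
print(a,b,c,"yaw",np.arctan2(*(b-c)[[1,0]]))
E
```

```text
saddle t [ 0.5466 -0.0684  0.07  ] s [ 0.5492 -0.0714  0.07  ] orig s [ 0.5186 -0.1493  0.07  ]
cone t [ 0.5642 -0.0223  0.137 ] s [ 0.5602 -0.0207  0.137 ]
washer t [ 0.5658 -0.0232  0.114 ] s [ 0.5646 -0.0256  0.114 ]
[ 0.592  -0.0471  0.021 ] [ 0.523  -0.0249  0.021 ] [ 0.4655 -0.1376  0.021 ] yaw 1.099004201985814
```

```bash
python3 -m creep '[[255,[2.5,6.5,0],0],[255,[3,8,0],0],[255,[3,8,0],0],[255,[3,8,0],0],[255,[3,8,0],0],[255,[3,8,0],0],[255,[0,0,0],0],[255,[0,0,0],0]]' 40
python3 - <<'E'
from h import *
snap("top","t11"); snap("side","s11");s=read_state();print(s["tool_pos"],s["wrist_force"],s["torque"],s["width"])
t=load("pics/t11.npz");s=load("pics/s11.npz");crop(t,290,110,450,220,5,"t11a.png");crop(s,230,140,390,220,5,"s11a.png");crop(s,260,160,340,220,10,"s11b.png")
E
```

```text
time: 13.62
tool_pos: [0.5, -0.1663, 0.1131]
tcp_rot: [1.524, 0.973, -1.52]
wrist_force: [2.2, 1.7, -0.5]
width: 0.203
[ 0.4997 -0.1666  0.113 ] [ 1.9481  3.9623 -0.2744] [ 0.5483 -0.3285 -0.0884] 0.1996165073029414
```

View pics/t11a.png

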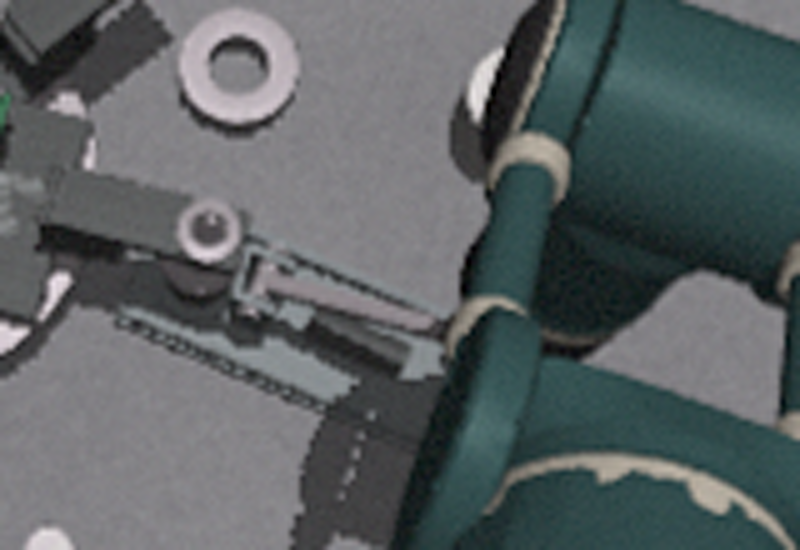

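View pics/s11b.png

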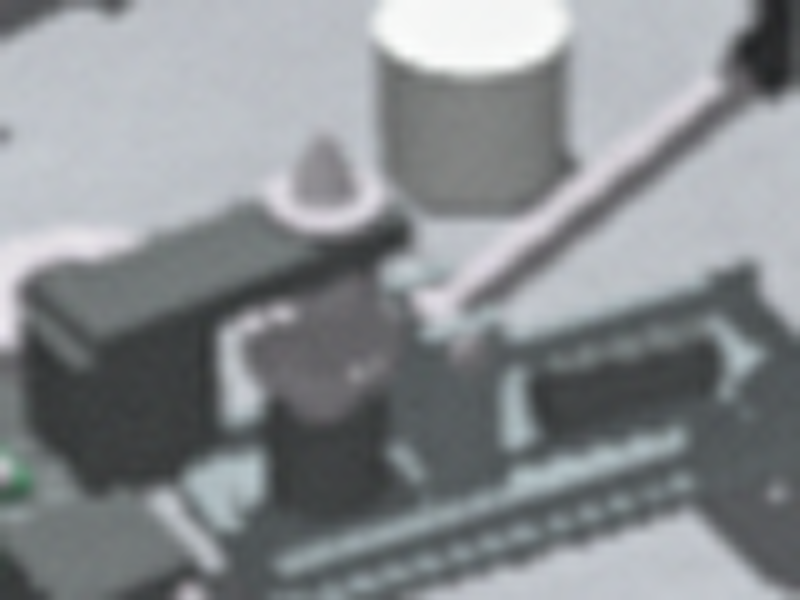

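```bash
python3 - <<'E'
from h import *
s=load("pics/s11.npz");t=load("pics/t11.npz")
print("saddle s",onz(s,292.1,195.2,.07))
print("cone s",onz(s,260+32.3,160+13.6,.137),onz(s,292.4,179.6,.114),"t",onz(t,290+210/5,110+220/5,.137),onz(t,331.6,155.8,.114))
for P in ([.564,-.023,.07],[.564,-.023,.085],[.564,-.023,.137]):
    print(np.array(proj(s,P))*10-[2600,1600],np.array(proj(t,P))*5-[1450,550])
E
```

```text
saddle s [ 0.5584 -0.0153  0.07  ]
cone s [ 0.5613 -0.0224  0.137 ] [ 0.5651 -0.0265  0.114 ] t [ 0.5641 -0.0231  0.137 ] [ 0.5658 -0.0232  0.114 ]
[322.9667 332.9369] [203.8092 253.8261]
[321.6071 289.2318] [205.1032 246.6968]
[316.7166 132.026 ] [209.9011 220.2649]
```

```bash
python3 -m creep '[[255,[-1.8,-3.7,-8.1],0],[255,[-1.5,-3.3,-8.3],0],[255,[-1.3,-2.8,-8.5],0],[255,[0,0,0],0],[255,[0,0,0],0],[255,[0,0,0],0],[255,[0,0,0],0],[255,[0,0,0],0]]' 25
python3 - <<'E'
from h import *
snap("side","s12");s=read_state();print(s["tool_pos"],s["wrist_force"],s["torque"],s["width"])
s=load("pics/s12.npz");crop(s,260,150,360,225,8,"s12a.png")
E
```

```text
time: 14.38
tool_pos: [0.4945, -0.178, 0.0882]
tcp_rot: [1.521, 0.971, -1.523]
wrist_force: [1.1, 1.1, -0.0]
width: 0.198
[ 0.4944 -0.178   0.0882] [ 1.2639  0.862  -0.9787] [ 0.0091 -0.1668 -0.2186] 0.20509431829670177
```

View pics/s12a.png

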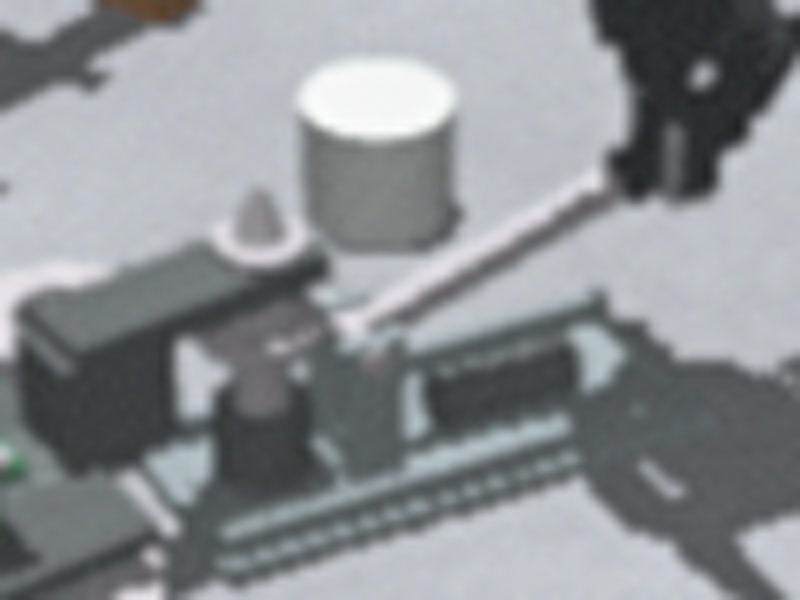

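```bash
python3 -m creep '[[255,[-1.1,-2.3,-8.7],0],[255,[-0.9,-1.8,-8.8],0],[255,[-0.6,-1.3,-9.0],0],[255,[-0.3,-0.7,-9],0],[255,[0,0,-5],0],[255,[0,0,0],0],[255,[0,0,0],0],[255,[0,0,0],0]]' 25
python3 - <<'E'
from h import *
snap("side","s13");snap("top","t13");s=read_state();print(s["tool_pos"],s["wrist_force"],s["torque"],s["width"])
s=load("pics/s13.npz");crop(s,260,150,360,225,8,"s13a.png")
s=load("pics/t13.npz");crop(s,290,110,450,220,5,"t13a.png")
E
```

```text
time: 15.1
tool_pos: [0.492, -0.1852, 0.0492]
tcp_rot: [1.52, 0.97, -1.522]
wrist_force: [-3.0, -0.9, 9.4]
width: 0.199
[ 0.492  -0.1852  0.0492] [-3.5259 -1.2417  9.0551] [0.0036 0.4083 0.0902] 0.1996771013432026
```

View pics/s13a.png

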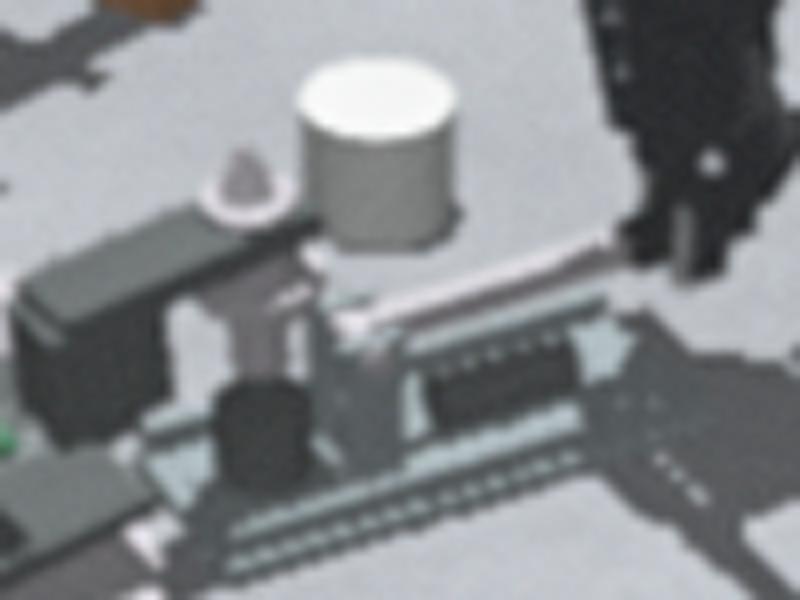

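View pics/t13a.png

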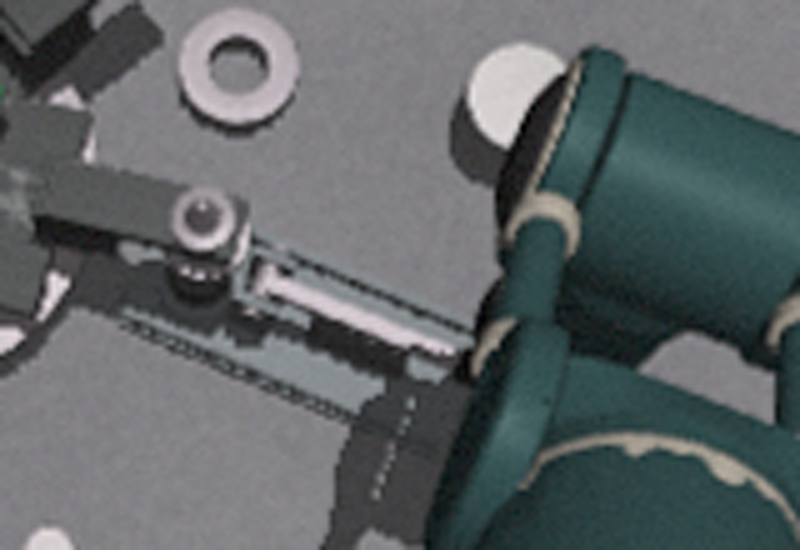

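```bash
python3 -m creep '[[255,[0,0,-3],0],[255,[0,0,-3],0],[255,[0,0,0],0],[255,[0,0,0],0],[255,[0,0,0],0],[255,[0,0,0],0],[255,[0,0,0],0],[255,[0,0,0],0]]' 25
python3 - <<'E'
from h import *
snap("side","s14");s=read_state();print(s["tool_pos"],s["wrist_force"],s["torque"],s["width"])
s=load("pics/s14.npz");crop(s,260,150,360,225,8,"s14a.png")
C=cloud(s);X,Y,Z=C[...,0],C[...,1],C[...,2];m=(abs(X-.564)<.03)&(abs(Y+.023)<.03)&(Z>.1);print(np.sort(Z[m])[-8:])
E
```

```text
time: 15.87
tool_pos: [0.492, -0.1853, 0.0438]
tcp_rot: [1.52, 0.97, -1.522]
wrist_force: [-5.1, -0.4, 13.1]
width: 0.198
[ 0.492  -0.1853  0.0437] [-5.005  -1.0639 13.455 ] [ 0.1734  0.6456 -0.021 ] 0.20091705029037316
[0.1505 0.1522 0.1538 0.1538 0.1548 0.1556 0.1574 0.1588]
```

View pics/s14a.png

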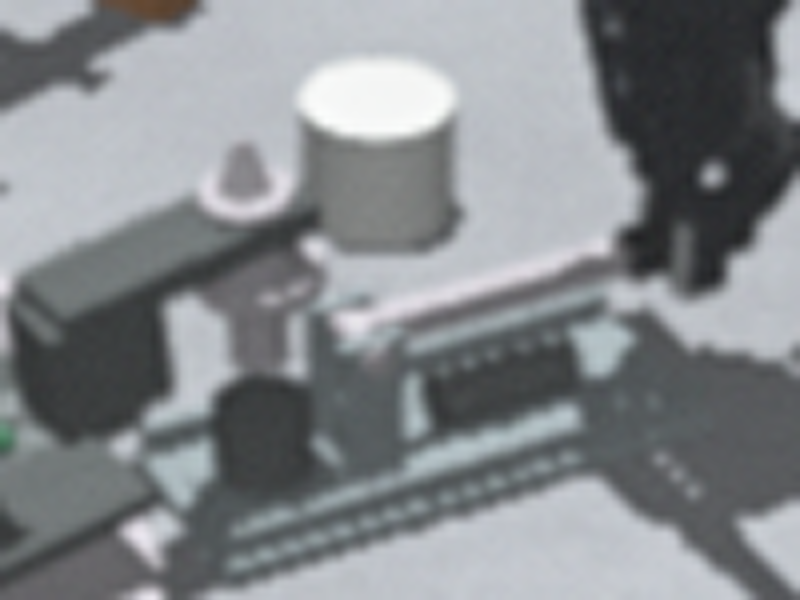

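```bash
python3 -m creep '[[255,[0,0,9],0],[255,[0.4,1,9],0],[255,[0.7,1.6,9],0],[255,[1,2,9],0],[255,[1.2,2.5,9],0],[255,[1.4,2.8,9],0],[255,[1.5,3,9],0],[255,[1,2.3,6.4],0]]' 25
python3 -m creep '[[255,[0,0,0],0],[255,[0,0,0],0],[255,[0,0,0],0],[255,[0,0,0],0],[255,[0,0,0],0],[255,[0,0,0],0],[255,[0,0,0],0],[255,[0,0,0],0]]'
python3 - <<'E'
from h import *
snap("side","s15");snap("top","t15");s=read_state();print(s["tool_pos"],s["wrist_force"],s["torque"],s["width"])
s=load("pics/s15.npz");crop(s,260,150,360,225,8,"s15a.png")
s=load("pics/t15.npz");crop(s,290,110,450,220,5,"t15a.png")
E
```

```text
time: 16.58
tool_pos: [0.4988, -0.1674, 0.1114]
tcp_rot: [1.523, 0.973, -1.522]
wrist_force: [1.7, 1.9, -7.1]
width: 0.202
time: 17.25
tool_pos: [0.4988, -0.1683, 0.111]
tcp_rot: [1.522, 0.972, -1.522]
wrist_force: [-0.9, 4.4, -0.4]
width: 0.201
[ 0.4988 -0.1684  0.1111] [ 0.955   4.3237 -0.0604] [ 0.8381 -0.0016  0.1099] 0.19811577819388
```

View pics/s15a.png

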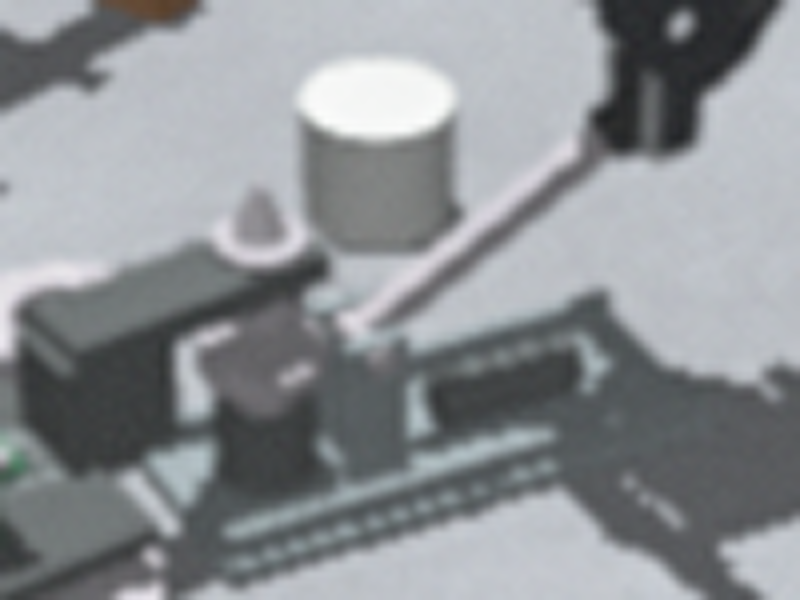

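View pics/t15a.png

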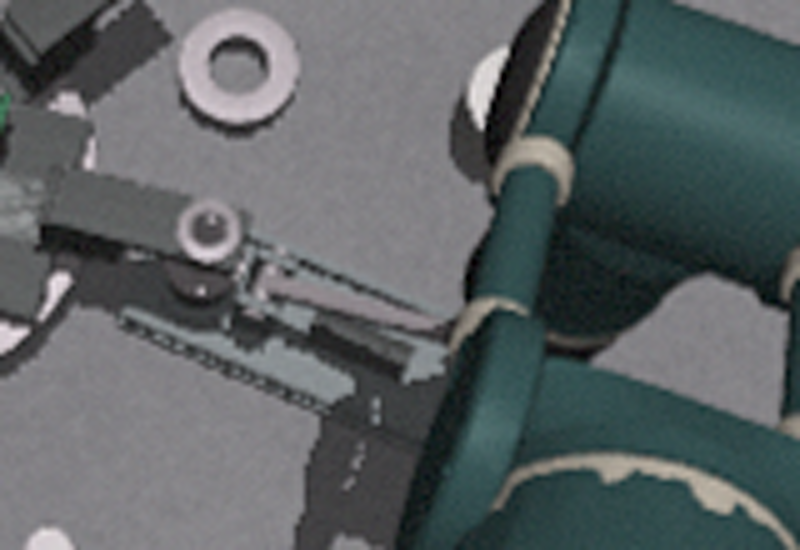

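```bash
python3 -m creep '[[255,[-1.5,-3.4,-8.2],0],[255,[-1.4,-3.1,-8.3],0],[255,[-1.3,-2.8,-8.5],0],[255,[-1.1,-2.4,-8.7],0],[255,[-0.9,-1.9,-8.8],0],[255,[-0.6,-1.4,-9],0],[255,[-0.3,-0.8,-9],0],[255,[0,0,-7],0]]' 25
python3 -m creep '[[255,[0,0,-2],0],[255,[0,0,-1],0],[255,[0,0,0],0],[255,[0,0,0],0],[255,[0,0,0],0],[255,[0,0,0],0],[255,[0,0,0],0],[255,[0,0,0],0]]'
python3 - <<'E'
from h import *
snap("side","s16");snap("top","t16");s=read_state();print(s["tool_pos"],s["wrist_force"],s["torque"],s["width"],s["time"])
s=load("pics/s16.npz");crop(s,260,150,360,225,8,"s16a.png")
C=cloud(s);X,Y,Z=C[...,0],C[...,1],C[...,2];m=(abs(X-.564)<.03)&(abs(Y+.023)<.03)&(Z>.1);print(np.sort(Z[m])[-8:])
s=load("pics/t16.npz");crop(s,290,110,450,220,5,"t16a.png")
E
```

```text
time: 18.02
tool_pos: [0.492, -0.186, 0.045]
tcp_rot: [1.52, 0.97, -1.522]
wrist_force: [-6.0, -0.0, 13.2]
width: 0.201
time: 18.68
tool_pos: [0.492, -0.186, 0.0424]
tcp_rot: [1.52, 0.97, -1.522]
wrist_force: [-5.5, 0.4, 11.3]
width: 0.207
[ 0.4919 -0.186   0.0423] [-5.6566  0.5514 11.1968] [0.4    0.7371 0.1782] 0.19868935324615392 18.7833
[0.1511 0.1512 0.1514 0.1524 0.1542 0.1543 0.1573 0.1576]
```

View pics/s16a.png

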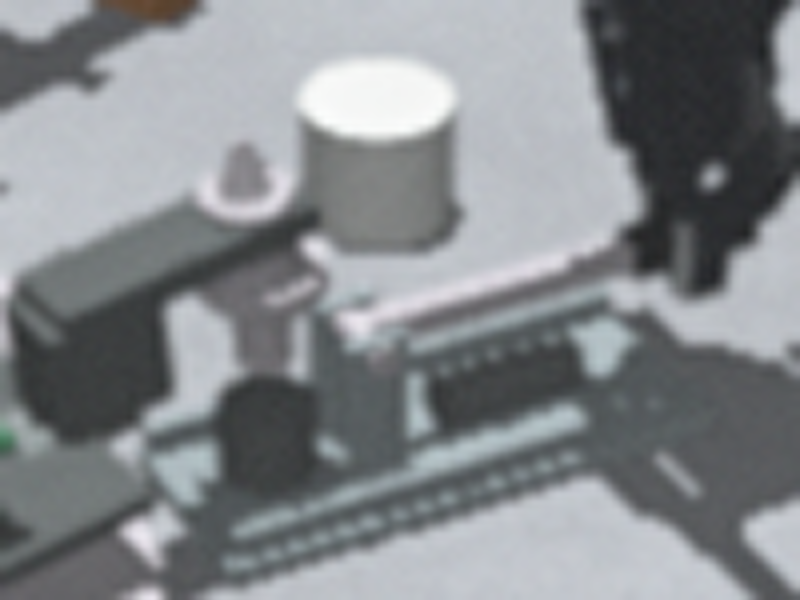

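View pics/t16.png

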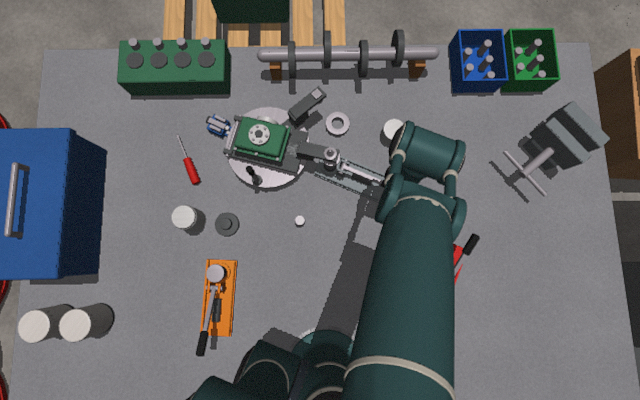

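```bash
python3 - <<'E'
from h import *
def fl(n):
    s=load(n);C=cloud(s);X,Y,Z=C[...,0],C[...,1],C[...,2]
    u=np.array([.43,.903]);v=np.array([-.903,.43]);o=np.array([.564,-.023])
    D=C[...,:2]-o;a=D@u;b=D@v
    for lo,hi in((-.16,-.11),(-.11,-.06),(-.06,0),(0,.033)):
        m=(a>lo)&(a<hi)&(b>.02)&(b<.05)&(Z<.03)&(Z>-.01);print(n,lo,m.sum(),np.percentile(Z[m],[20,50,90]) if m.sum()>3 else '')
for n in("pics/s16.npz","pics/s11.npz","pics/t16.npz","pics/t11.npz"):fl(n)
s=load("pics/s16.npz")
for h in(.07,.105):print(np.array(proj(s,[.564,-.023,h]))*8-[2080,1200])
E
```

```text
pics/s16.npz -0.16 143 [0.0007 0.0091 0.0206]
pics/s16.npz -0.11 157 [0.0006 0.009  0.0213]
pics/s16.npz -0.06 199 [0.0004 0.0092 0.0203]
pics/s16.npz 0 125 [0.0005 0.0087 0.0202]
pics/s11.npz -0.16 147 [0.0009 0.009  0.0202]
pics/s11.npz -0.11 156 [0.0005 0.0089 0.0207]
pics/s11.npz -0.06 192 [0.0007 0.0095 0.0206]
pics/s11.npz 0 118 [0.0004 0.0099 0.0202]
pics/t16.npz -0.16 187 [0.0008 0.0093 0.0202]
pics/t16.npz -0.11 188 [0.0006 0.0094 0.0214]
pics/t16.npz -0.06 224 [0.0019 0.0095 0.021 ]
pics/t16.npz 0 124 [0.0015 0.0101 0.0205]
pics/t11.npz -0.16 166 [0.     0.0096 0.0207]
pics/t11.npz -0.11 188 [0.001  0.0092 0.0212]
pics/t11.npz -0.06 223 [0.0011 0.0099 0.0209]
pics/t11.npz 0 124 [0.0012 0.0102 0.0212]
[258.3734 346.3495]
[255.8075 263.8675]
```

```bash
python3 - <<'E'
from h import *
print(finish_job()); s=read_state(); print(s["time"],s["tool_pos"],s["wrist_force"])
E
```

```text
the job is handed in; nothing more can be done
None
the job is handed in; nothing more can be done
```

I did every step and handed the job in at about 18.8 s of the 67 s. No verdict is reported, so what follows rests on my own checks.

**What I did**
- **Turntable:** I gripped the post and turned it about 0.96–0.98 rad counter-clockwise, until it stopped dead with about 30 N at the wrist. I then eased off and it did not spring back.
- **Jack:** I gripped the grey jack by its handle sleeve and slid it about 136 mm, so its saddle was under the coned arm's pad.
- **Pump handle:** I gave it one full stroke down, let it come fully back up, then pressed it down again. I handed in while holding it there.

**Last checks**
- **Handle:** the gripper height put the handle near level. The force at the wrist was about 11 N, with the sleeve still gripped.
- **Lift:** the cone tip measured about 0.158 m high, up from about 0.137 m, so the pad rose about 20 mm.
- **Jack position:** the base measured flat along its whole length. The saddle looked within about 3–5 mm of the pad's centre.
- **Bystanders:** none looked displaced in the pictures. In the last top view the arm partly hid the piston; it looked in place in the last side view.

**What was less certain**
- I never clearly saw the roller drop in behind the bump, because the gripper hid it. I judged the table indexed from the hard stop and the measured turn, since a start at 0 or later puts it at 0.955 rad or more.
- The camera views disagreed by 3–5 mm on the cone and saddle positions, inside the 14 mm tolerance.

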